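# Pack the tensile-test fixtures into their nest tray

### The arm

A 6-joint arm with a two-finger parallel gripper is mounted at the origin on the work surface. World frame = base frame: x ahead of the robot, y to its left, z up, the work surface at z = 0. Lengths are in mm, angles in rad, forces in N, time in s.
With the tool pointing down it reaches from about 275 to 750 mm from the base axis. Payload 10.2 kg.
Tool frame: the origin (TCP) lies where the fingers leave the gripper's body, on its centre line; the fingertips stand 73 mm ahead of it and the grasp point (between the pads) lies 54 mm ahead of it; y points along the fingers, x is the direction in which the jaws open and shut, and the axes are right-handed (so a half turn about y gives the same grasp; the last joint's range is limited). The gripper opens to 85 mm and grips with 20 to 120 N. Pads are 22 mm wide; open, the fingers measure 114 mm over their backs; the gripper's body (76 mm by 85 mm) begins 54 mm behind the grasp point. The pads swing forward as they close: fully open they stand 13 mm farther back than shut.
Start: joints at [1.051, 0.313, 1.498, -0, 1.331, -0.223], TCP at [153.555, 502.048, 303.894] pointing down, gripper open.
Joint ranges: [-2.94, 2.94], [-0.97, 2.17], [0.19, 2.56], [-1.23, 4.37], [0.02, 3.11], [-2.88, 2.88]. Speed limits (rad/s): [2.39, 2.39, 3.01, 3.14, 3.14, 3.14].

### API

Orientations are given as a unit quaternion [w, x, y, z].
In Python, from rig import sense, capture, finish_job gives the robot as it stands. The module is installed in compiled form; this text tells all that it offers.
- The arm moves only by the shell command python3 -m pendant 'ROWS' [FORCE]. ROWS is JSON, one flat list of numbers, 7 for each row, row after row: the shift along the tool's x, y, z each as a share of 150 mm, from -1 to 1, then the turn, a rotation vector about the tool's x, y, z each as a share of pi rad, from -1 to 1, then the opening, from 0 (shut) to 1 (fully open). In form: [tx, ty, tz, wx, wy, wz, grip, tx, ty, tz, wx, wy, wz, grip, ...]. A call has 1 to 8 rows; each row is the pose to reach, as a shift and turn from the pose measured when the call began, along the tool's axes at that moment, turning the shorter way round; what a row does not reach only later rows make up. A row lasts 1/8 s, in which the tool goes at most 62.5 mm and 10.7 degrees, less where a joint would pass 70% of its speed; a pose out of reach is approached as far as the arm can. A call with a number of a shift or a turn outside -1 to 1 is refused whole. A call with a gripper value outside its range is refused whole. The fingers move at their own pace and stop on an object; FORCE is the grip in N (left out, the last holds). Time passes only in rows, so rows that repeat a pose let the fingers close. It gives the time, the measured TCP pose, the force and the opening at its end, in the units of the state.
- sense(): the state, without advancing time (a new reading comes with each control period).
- capture(name): name is "scene" or "top" or "wrist"; returns a dict with "frame" (420x560x3 uint8, red, green, blue), "mtx" (3x3 intrinsics, pixels), "rvec" (rotation vector, rad) and "tvec" (3), from world to camera coordinates, as OpenCV has them; the wrist camera has in their place "hand_eye" (4x4, takes a point from camera to tool coordinates, whose origin is the TCP and whose axes are the tool frame's). Camera axes: x right, y down, z forward; pixel columns grow to the right and rows downward; lengths in mm; the calibration is good to about 2 mm. A picture is of the moment at which its call begins: read the wrist's pose just before it. There is no depth.
- finish_job(): hands the job in, once; it reports no verdict.
The state is a dict: "time_s": time; "joints": joint angles; "dq": joint speeds; "tau": joint torques, N m; "eef_pos": TCP position; "ee_rot": TCP orientation; "force": force on the tool from outside, world axes, zero at the start; "wrist_torque": the same for the moment, N m; "grip_width": opening from 0.0 (shut) to 1.0 (fully open).
Only numpy, scipy, OpenCV 4.12 (cv2) and the standard library are available. Lean on these libraries where they do the work, as an engineer would, in place of code of your own. Each camera call takes 0.05 s, during which the arm holds its last target. There are 200 camera calls.

### The job

The test series is finished, so put the fixtures away: pull both jaw inserts straight up out of the snap-in slots of the grip head, and set them and every round platen and T-shaped bend support on the bench into the nests of the grey tray that match their shapes, one part to a nest, upright and fully down on the nest floor. Leave the weights, the carton and the hand remote alone.

Things in the scene. Friction and masses are not known exactly. Their poses are not given: they have to be found in the camera images.
- jaw_a: Jaw insert: upright steel block 60 long (its x) x 22 thick (its y) x 56 mm tall, 0.22 kg; origin at the centre of its underside, z up. At the start it stands in a grip head slot, lower 30 mm inside, upper 26 mm standing out. Spring plungers snap into a groove near its foot: it takes a straight upward pull of 10 to 15 N over the first 15 mm. Both jaws are alike, and the same end for end.
- jaw_b: Jaw insert: upright steel block 60 long (its x) x 22 thick (its y) x 56 mm tall, 0.22 kg; origin at the centre of its underside, z up. At the start it stands in a grip head slot, lower 30 mm inside, upper 26 mm standing out. Spring plungers snap into a groove near its foot: it takes a straight upward pull of 10 to 15 N over the first 15 mm. Both jaws are alike, and the same end for end.
- platen_a: Compression platen: round steel disc 56 mm in diameter and 16 mm thick with a central round hub (28 mm in diameter, 30 mm tall) on top, 46 mm tall in all, about 0.42 kg; stands on the bench hub up; origin at the centre of its underside, z up. May be absent.
- platen_b: Compression platen: round steel disc 56 mm in diameter and 16 mm thick with a central round hub (28 mm in diameter, 30 mm tall) on top, 46 mm tall in all, about 0.42 kg; stands on the bench hub up; origin at the centre of its underside, z up. May be absent.
- support_a: Bend-test support: T-shaped steel base 18 mm thick: crossbar 70 (its y) x 24 mm centred at its x = +10.5 mm, stem 24 mm wide (y) from there to x = -35.5 mm. On top an upright rib with a round nose to grip: 14 thick (y) x 40 mm long (x -20 to +20), its top 52 mm above the underside. 0.36 kg. Origin on the underside below the rib's middle, z up. May be absent.
- support_b: Bend-test support: T-shaped steel base 18 mm thick: crossbar 70 (its y) x 24 mm centred at its x = +10.5 mm, stem 24 mm wide (y) from there to x = -35.5 mm. On top an upright rib with a round nose to grip: 14 thick (y) x 40 mm long (x -20 to +20), its top 52 mm above the underside. 0.36 kg. Origin on the underside below the rib's middle, z up. May be absent.
- grip_head: Tension grip head lying mouth up on the bench, fixed; dark steel block 94 (its x) x 124 (its y) x 38 mm tall, origin at the centre of its underside. Two slots 62 mm long along its x and 24 mm wide, centred at its y = -36 and +36 mm, floor 8 mm above the bench, hold the two jaw inserts.
- jaw_nest_a (a point): Rectangular nest 66 (tray x) x 28 mm (tray y) for a jaw insert standing upright, its long side along the nest's x, either way round. Point at the centre of the nest, on its floor, 7 mm above the bench; nest 13 mm deep, rim 20 mm above the bench; axes of the tray, z up. Row a: the -x row of the tray. Either row serves.
- jaw_nest_b (a point): Rectangular nest 66 (tray x) x 28 mm (tray y) for a jaw insert standing upright, its long side along the nest's x, either way round. Point at the centre of the nest, on its floor, 7 mm above the bench; nest 13 mm deep, rim 20 mm above the bench; axes of the tray, z up. Row b: the +x row of the tray. Either row serves.
- platen_nest_a (a point): Round nest 62 mm in diameter for a platen, hub up. Point at the centre of the nest, on its floor, 7 mm above the bench; nest 13 mm deep, rim 20 mm above the bench; axes of the tray, z up. Row a: the -x row of the tray. Either row serves.
- platen_nest_b (a point): Round nest 62 mm in diameter for a platen, hub up. Point at the centre of the nest, on its floor, 7 mm above the bench; nest 13 mm deep, rim 20 mm above the bench; axes of the tray, z up. Row b: the +x row of the tray. Either row serves.
- support_nest_a (a point): T-shaped nest, 3 mm play all round, for a support, rib up; the support's origin belongs at this point, its axes along the nest's (stem to -x). Point on the nest's floor, 7 mm above the bench; nest 13 mm deep, rim 20 mm above the bench; axes of the tray, z up. Row a: the -x row of the tray. Either row serves.
- support_nest_b (a point): T-shaped nest, 3 mm play all round, for a support, rib up; the support's origin belongs at this point, its axes along the nest's (stem to -x). Point on the nest's floor, 7 mm above the bench; nest 13 mm deep, rim 20 mm above the bench; axes of the tray, z up. Row b: the +x row of the tray. Either row serves.
- nest_tray: Fixed grey plastic tray 166 (its x) x 222 (its y) x 20 mm tall with six nests in two rows 80 mm apart: jaw nests at its -y end, round nests in the middle, T nests at its +y end. Origin at about the centre of its underside.
- weight_stack: Bystander: stack of round steel weights 80 mm in diameter, 66 mm tall with its knob, origin at the centre of its underside. Leave alone.
- specimen_carton: Bystander: blue carton 70 x 130 x 45 mm, origin at the centre of its underside. Leave alone.
- remote: Bystander: white hand remote of the testing machine, 60 x 100 x 28 mm, origin at the centre of its underside. Leave alone.
Not all that is in view belongs to the job. Leave any pink or purple look-alike of the support_a alone.

How it is judged:
By the outcome, as a careful person would: the job done as asked, in the order asked, and still so for the second after the job is handed in, with the robot touching nothing.
Of platen_a, platen_b, support_a, support_b only 3 to 4 are there at a start; the rules pass over those that are not, and their reading is None.
At some moment in a run one of platen_a, platen_b, support_a, support_b may be knocked a few centimetres aside while the robot is not near it.
It also fails if it takes over 208 s, if anything falls off the work surface, if the arm or the gripper's body presses on something with over 40 N, if the wrist force passes 120 N, or if a joint passes its speed limit or range.

## Working session

There is one attempt and no reset: what is moved stays moved. The work goes in short steps, Python scripts to look and compute and a shell command to move; the robot and the scene stay as the last step left them, time stands still between calls to the robot, and variables do not carry over. Pictures are saved under pics/ and viewed, about 12 in all and at most 16, crops included, and the job is handed in when it is done.

```bash
mkdir -p pics
cat > h.py <<'E'
import numpy as np, cv2
from rig import sense, capture
from scipy.spatial.transform import Rotation as R
def snap(n,f):
    s=sense(); c=capture(n); cv2.imwrite('pics/'+f+'.png',c['frame'][:,:,::-1]); 
    np.savez('pics/'+f+'.npz',pos=s['eef_pos'],rot=s['ee_rot'],**{k:v for k,v in c.items()}); return s,c
def ray(f,uv):
    d=np.load('pics/'+f+'.npz'); K=d['mtx']; uv=np.array(uv,float)
    v=np.linalg.inv(K)@np.r_[uv,1]
    if 'hand_eye' in d:
        H=d['hand_eye']; r=R.from_quat(np.roll(d['rot'],-1)).as_matrix()
        return r@H[:3,3]+d['pos'], r@H[:3,:3]@v
    m=cv2.Rodrigues(d['rvec'])[0]; return -m.T@d['tvec'].ravel(), m.T@v
def at(f,uv,z):
    o,v=ray(f,uv); return (o+v*(z-o[2])/v[2]).round(1)
def proj(f,p):
    d=np.load('pics/'+f+'.npz'); p=np.array(p,float)
    if 'hand_eye' in d:
        H=d['hand_eye']; r=R.from_quat(np.roll(d['rot'],-1)).as_matrix()
        q=H[:3,:3].T@(r.T@(p-d['pos'])-H[:3,3])
    else: q=cv2.Rodrigues(d['rvec'])[0]@p+d['tvec'].ravel()
    q=d['mtx']@q; return (q[:2]/q[2]).round(1)
def go(x,y,z,yaw):
    """rows to reach TCP x,y,z, tool down, tool x at yaw (deg, mod 180)"""
    s=sense(); r=R.from_quat(np.roll(s['ee_rot'],-1)); 
    t=r.inv().apply(np.array([x,y,z])-s['eef_pos'])/150
    best=None
    for k in (0,180):
        a=np.radians(yaw+k); X=[np.cos(a),np.sin(a),0];Z=[0,0,-1];T=R.from_matrix(np.c_[X,np.cross(Z,X),Z])
        w=(r.inv()*T).as_rotvec()/np.pi
        print('k',k,'t',t.round(4),'w',w.round(4))
    print('q6',s['joints'][5].round(2) if hasattr(s['joints'],'round') else s['joints'][5])
E
python3 -c "
from h import *
s,c=snap('top','top0');snap('scene','scene0');print(s,c['mtx'],c['rvec'],c['tvec'])
a=cv2.imread('pics/top0.png');b=cv2.imread('pics/scene0.png')
cv2.imwrite('pics/t.png',cv2.resize(a,(800,600),interpolation=cv2.INTER_CUBIC));cv2.imwrite('pics/s.png',cv2.resize(b,(800,600)))
r=R.from_quat(np.roll(s['ee_rot'],-1)).as_matrix();print(r)
"
```

```text
{'time_s': 0.0, 'joints': array([ 1.05060063e+00,  3.13474359e-01,  1.49845054e+00,  3.37692263e-05,
        1.33099267e+00, -2.23390290e-01]), 'dq': array([-4.70312515e-05,  9.30246260e-07,  2.20008307e-03, -8.48259506e-05,
        5.75263256e-04,  8.54617284e-04]), 'tau': array([ 4.80710605e-04, -4.12266719e+01, -2.59742653e+01, -1.65780484e-04,
        4.14381473e-03,  2.01831904e-05]), 'eef_pos': array([153.46214378, 501.89815738, 303.31748062]), 'ee_rot': array([-0.56825747,  0.56861276,  0.420139  , -0.42100618]), 'force': array([-0.58789386,  0.20869404, -0.26563046]), 'wrist_torque': array([-0.01900905,  0.03434625, -0.01994078]), 'grip_width': 1.000630479194076} [[414.49787477   0.         274.61209337]
 [  0.         414.49787477 207.55201015]
 [  0.           0.           1.        ]] [ 2.04692278 -2.15592358  0.2453639 ] [-13.71174485 614.14722235 810.54508999]
[[ 2.92474046e-01 -6.87012112e-04 -9.56273214e-01]
 [ 9.56272598e-01 -1.13335199e-03  2.92474672e-01]
 [-1.28472779e-03 -9.99999122e-01  3.25494814e-04]]
```

View pics/t.png

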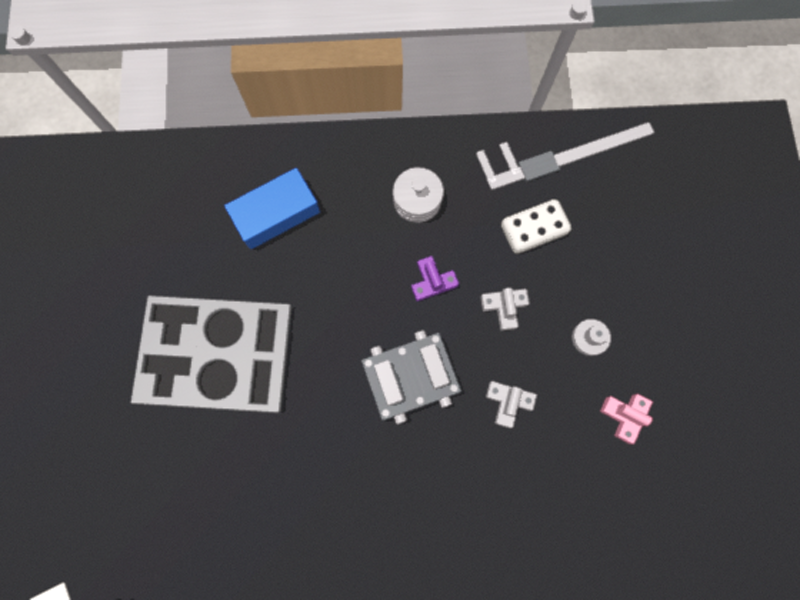

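View pics/s.png

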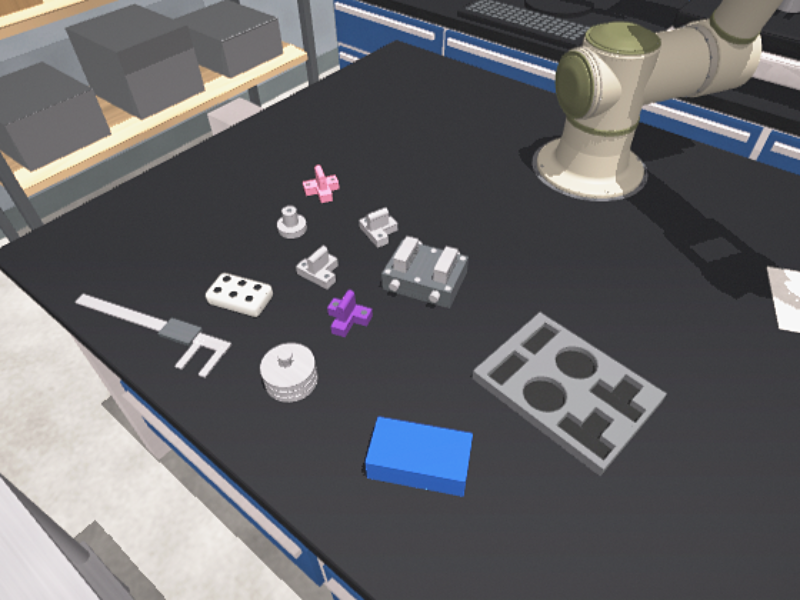

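The top view shows two grey supports at about (505,305) and (512,402), and one platen at (592,337). The head with both jaws is at (410,378) and the tray at (212,353). The purple (433,280) and pink (628,418) look-alikes and the other items stay where they are. Tool y is the finger direction, so I'll fix the helper and measure roughly.

Run:
```python
s=open('h.py').read()
s=s.replace("X=[np.cos(a),np.sin(a),0];Z=[0,0,-1];T=R.from_matrix(np.c_[X,np.cross(Z,X),Z])","X=[np.cos(a),np.sin(a),0];Y=[0,0,-1];T=R.from_matrix(np.c_[X,Y,np.cross(X,Y)])")
open('h.py','w').write(s)
from h import *
k=.7
for n,u,v,z in [('head',410,378,38),('jawL',388,383,64),('jawR',434,366,64),('trayTL',148,297,20),('trayTR',290,305,20),('trayBR',281,411,20),('trayBL',132,403,20),('sup1',509,300,52),('sup2',516,400,52),('plat',599,334,46),('purple',430,270,50),('pink',630,412,50),('wt',418,190,60),('rem',536,226,28),('carton',270,200,45)]:
    print(n,at('top0',(u*k,v*k),z))
print(capture('wrist')['hand_eye'].round(3).tolist(), capture('wrist')['mtx'][0,0])
go(420,-40,330,0)
im=cv2.imread('pics/top0.png')[180:320,240:470]; cv2.imwrite('pics/c1.png',cv2.resize(im,None,fx=3.45,fy=3.45,interpolation=cv2.INTER_CUBIC))
```

```text
head [493.8 -65.8  38. ]
jawL [485.9 -32.7  64. ]
jawR [ 507. -101.   64.]
trayTL [643.6 338.6  20. ]
trayTR [619.  115.1  20. ]
trayBR [456.  130.7  20. ]
trayBL [479.6 355.9  20. ]
sup1 [ 602.2 -222.2   52. ]
sup2 [ 452.6 -218.    52. ]
plat [ 544.1 -353.8   46. ]
purple [ 656.2 -105.8   50. ]
pink [ 426.9 -382.5   50. ]
wt [784.6 -94.8  60. ]
rem [ 726.5 -282.3   28. ]
carton [786.3 140.6  45. ]
[[1.0, 0.001, -0.001, 0.048], [0.001, -0.258, 0.966, -70.063], [0.0, -0.966, -0.258, 64.073], [0.0, 0.0, 0.0, 1.0]] 312.8664745162241
k 0 t [-2.9356 -0.1744 -2.7555] w [ 1.000e-04  4.055e-01 -2.000e-04]
k 180 t [-2.9356 -0.1744 -2.7555] w [-3.000e-04 -5.945e-01 -1.000e-04]
q6 -0.22
```

View pics/c1.png

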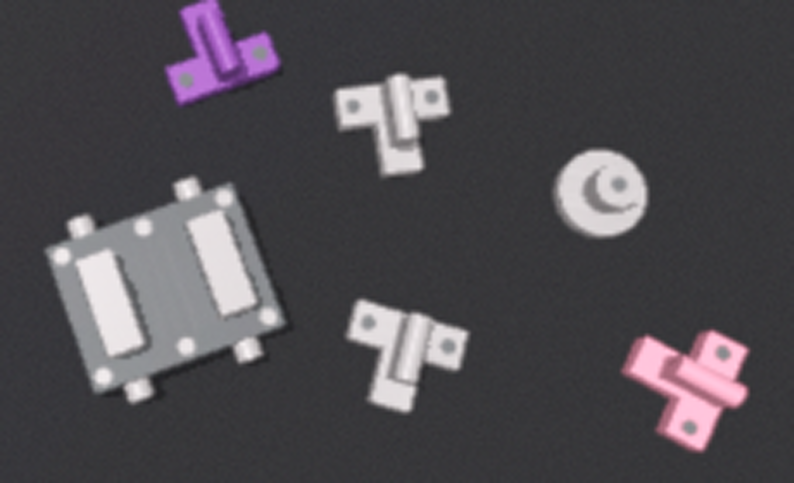

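The crop confirms both supports are grey T-shapes at crop (395,110) and (410,350), with the pink and purple ones clearly different. Only one platen is there. Next I go above the tray for a closer look.

```bash
python3 -c "
from h import *
go(500,235,230,84)"
```

```text
k 0 t [-1.0259  0.4908 -2.7294] w [-0.0001 -0.0611 -0.0002]
k 180 t [-1.0259  0.4908 -2.7294] w [ 3.000e-04  9.389e-01 -1.000e-04]
q6 -0.22
```

```bash
python3 -m pendant '[-0.34,0.16,-0.91,0,0,0,1,-0.34,0.16,-0.91,0,0,0,1,-0.34,0.16,-0.91,0,0,0,1]'; python3 -m pendant '[-0.34,0.16,-0.91,0,0,0,1,-0.34,0.16,-0.91,0,0,0,1,-0.34,0.16,-0.91,0,0,0,1]';python3 -c "
from h import *
go(500,235,230,84)"
```

```text
time_s: 0.57
eef_pos: [270.9, 411.5, 279.0]
ee_rot: [-0.569, 0.569, 0.419, -0.42]
force: [-0.2, -0.2, 0.2]
grip_width: 1.003
time_s: 0.95
eef_pos: [388.1, 320.4, 254.2]
ee_rot: [-0.569, 0.57, 0.418, -0.42]
force: [-0.7, 0.2, 0.5]
grip_width: 0.999
k 0 t [-0.3209  0.1617 -0.8816] w [-0.0004 -0.0629 -0.0008]
k 180 t [-0.3209  0.1617 -0.8816] w [ 1.200e-03  9.371e-01 -6.000e-04]
q6 -0.81
```

```bash
python3 -m pendant '[-0.32,0.16,-0.88,0,-0.063,0,0.5,-0.32,0.16,-0.88,0,-0.063,0,0.5,-0.32,0.16,-0.88,0,-0.063,0,0.5,-0.32,0.16,-0.88,0,-0.063,0,0.5]'; python3 -c "
from h import *
s,c=snap('wrist','w1');print(s['eef_pos'],s['joints'],s['grip_width'])
cv2.imwrite('pics/w1v.png',cv2.resize(c['frame'][:,:,::-1],(800,600),interpolation=cv2.INTER_CUBIC))"
```

```text
time_s: 1.45
eef_pos: [500.2, 234.6, 229.7]
ee_rot: [0.526, -0.526, -0.471, 0.474]
force: [-0.9, 0.3, 0.5]
grip_width: 0.502
[500.23944775 234.58961684 229.72106453] [ 0.22699475  0.44078191  1.51614404 -0.00181362  1.18795023 -1.23657189] 0.5020626396892969
```

View pics/w1v.png

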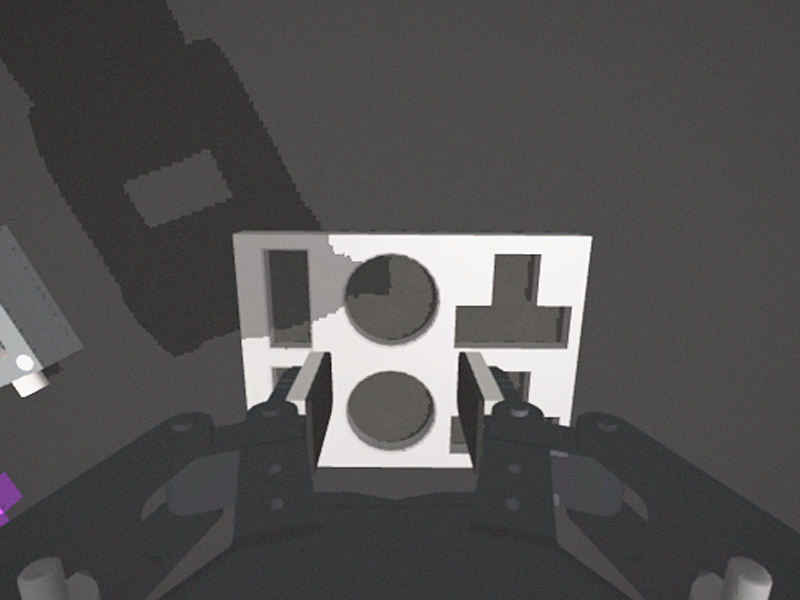

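```bash
python3 -c "
from h import *
im=cv2.imread('pics/w1.png')[155:335,155:422]; cv2.imwrite('pics/c2.png',cv2.resize(im,None,fx=3,fy=3,interpolation=cv2.INTER_CUBIC))"
```

```text
(no output)
```

View pics/c2.png

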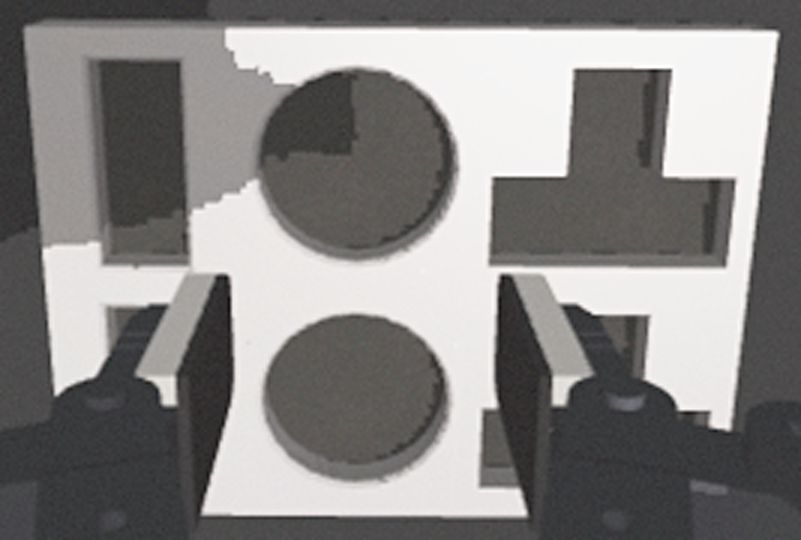

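```bash
python3 -c "
from h import *
P=dict(TL=(25,29),TR=(778,32),ja1=(84,59),ja2=(182,60),ja3=(189,265),ja4=(104,265),Tcl=(490,178),Tcr=(735,180),Tbl=(488,266),Tbr=(726,266),Ts1=(573,69),Ts2=(671,69),RaL=(260,160),RaR=(457,158),RaT=(358,67),RaB=(358,261),RbL=(263,392),RbR=(450,392),RbT=(357,313),RbB=(357,482),BL=(203,516),BR=(527,518),sb=(648,315))
W={k:at('w1',(155+u/3,155+v/3),20) for k,(u,v) in P.items()}
for k in W: print(k,W[k][:2])
yv=W['TR']-W['TL'];print('trayy yaw',np.degrees(np.arctan2(yv[1],yv[0])))
m=lambda *k: sum(W[i] for i in k)/len(k)
print('jaw a',m('ja1','ja2','ja3','ja4'),'Ra',m('RaL','RaR','RaT','RaB'),'Rb',m('RbL','RbR','RbT','RbB'),'Tbar',m('Tcl','Tcr','Tbl','Tbr'),'Tstem',m('Ts1','Ts2'))
"
```

```text
TL [458.6 137. ]
TR [483.1 359.6]
ja1 [469.3 152.9]
ja2 [472.7 182.1]
ja3 [537.8 174.1]
ja4 [534.9 147.3]
Tcl [519.1 271.3]
Tcr [527.7 346.6]
Tbl [548.  268.6]
Tbr [555.9 343.7]
Ts1 [487.8 298.5]
Ts2 [490.9 327.8]
RaL [505.9 201.2]
RaR [511.7 261.7]
RaT [480.4 234.4]
RaB [542.  227.7]
RbL [584.5 191.6]
RbR [590.9 252.9]
RbT [559.7 225.5]
RbB [621.2 218.8]
BL [628.9 164.9]
BR [641.2 275.2]
sb [570.2 318.6]
trayy yaw 83.71914110776524
jaw a [503.675 164.1    20.   ] Ra [510.   231.25  20.  ] Rb [589.075 222.2    20.   ] Tbar [537.675 307.55   20.   ] Tstem [489.35 313.15  20.  ]
```

```bash
python3 -m pendant '[-0.9,0,0,0,0,0,0.5,-0.9,0,0,0,0,0,0.5,-0.9,0,0,0,0,0,0.5]';python3 -c "
from h import *
go(480,-60,230,107)"
```

```text
time_s: 1.88
eef_pos: [484.3, 100.1, 231.0]
ee_rot: [-0.526, 0.526, 0.472, -0.474]
force: [0.7, 0.9, 0.5]
grip_width: 0.502
k 0 t [-1.0645  0.0093 -0.0856] w [-0.0008 -0.1285 -0.0006]
k 180 t [-1.0645  0.0093 -0.0856] w [ 0.0009  0.8715 -0.0011]
q6 -1.5
```

```bash
python3 -m pendant '[-1,0,-0.08,0,-0.128,0,0.5,-1,0,-0.08,0,-0.128,0,0.5,-1,0,-0.08,0,-0.128,0,0.5,-1,0,-0.08,0,-0.128,0,0.5]';python3 -c "
from h import *
s,c=snap('wrist','w2');print(s['eef_pos'],s['joints'],s['grip_width'])
cv2.imwrite('pics/w2v.png',cv2.resize(c['frame'][:,:,::-1],(800,600),interpolation=cv2.INTER_CUBIC))"
```

```text
time_s: 2.38
eef_pos: [480.2, -50.7, 231.8]
ee_rot: [0.421, -0.421, -0.567, 0.569]
force: [-0.4, 0.5, 0.2]
grip_width: 0.501
[480.19918416 -50.69964912 231.7572834 ] [-0.34741591  0.29412047  1.72339336 -0.0028976   1.12468086 -2.21115712] 0.5006134834776943
```

View pics/w2v.png

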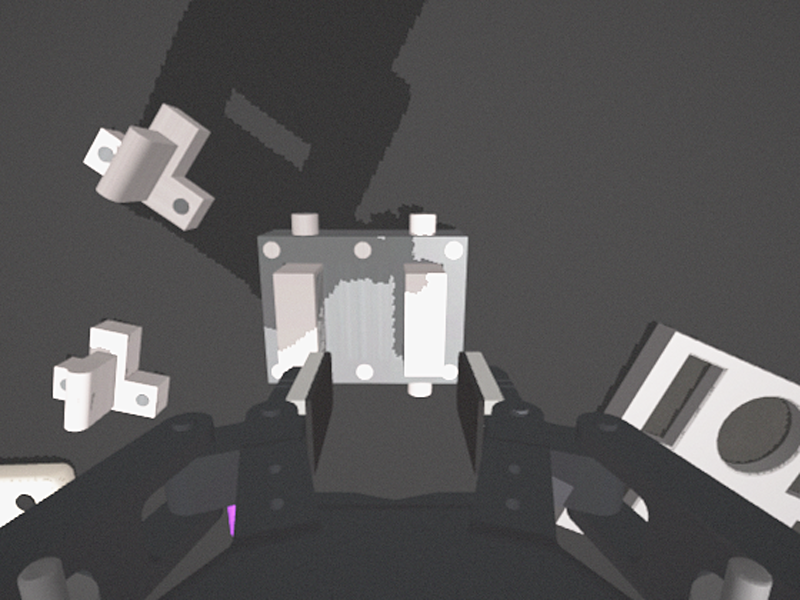

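```bash
python3 -c "
from h import *
k=.7
A=lambda u,v,z: at('w2',(u*k,v*k),z)
H=[A(*p,38) for p in [(258,237),(467,236),(465,383),(266,383)]]
print(H,sum(H)/4)
print('jawR(img)',[A(*p,64) for p in [(404,275),(447,275),(446,377),(404,377)]])
print('jawL(img)',[A(*p,64) for p in [(274,273),(319,273)]])
v=H[1]-H[0];print(np.degrees(np.arctan2(v[1],v[0])))
im=cv2.imread('pics/w2.png')[155:275,175:335]; cv2.imwrite('pics/c3.png',cv2.resize(im,None,fx=5,fy=5,interpolation=cv2.INTER_CUBIC))
"
```

```text
[array([ 473.2, -137.8,   38. ]), array([436.8, -20.1,  38. ]), array([526.2,   9.8,  38. ]), array([ 563.5, -112.6,   38. ])] [499.925 -65.175  38.   ]
jawR(img) [array([464.9, -50.7,  64. ]), array([458.2, -28.4,  64. ]), array([515.3,  -9.8,  64. ]), array([522.3, -33. ,  64. ])]
jawL(img) [array([ 484.4, -118.6,   64. ]), array([477.3, -95.2,  64. ])]
107.18479006400175
```

View pics/c3.png

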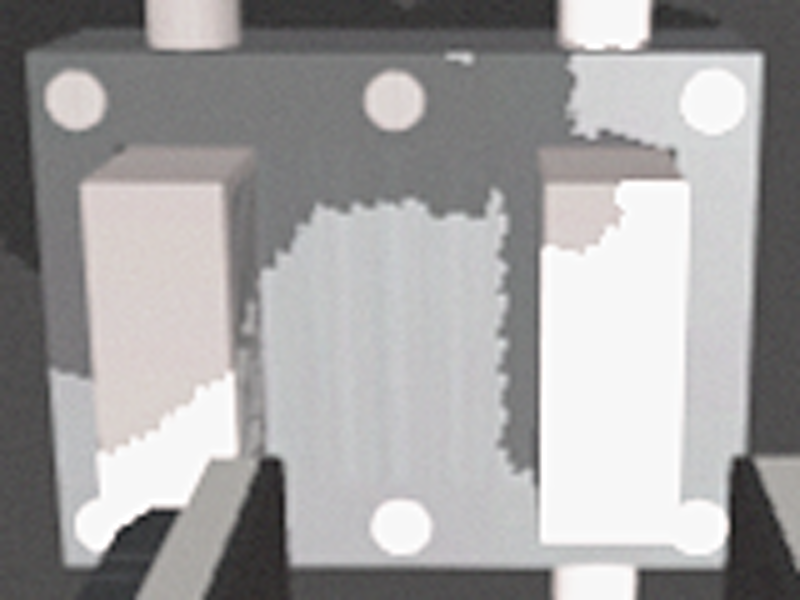

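```bash
python3 -c "
from h import *
A=lambda u,v,z: at('w2',(175+u/5,155+v/5),z)
H=[A(*p,38) for p in [(27,53),(763,53),(747,566),(66,567)]]
print(H,sum(H)/4)
J=[A(*p,64) for p in [(541,182),(688,180),(683,543),(541,545)]];print(J,sum(J)/4)
L=[A(*p,64) for p in [(81,185),(223,184)]];d=np.array([np.cos(np.radians(17.2)),-np.sin(np.radians(17.2)) if 0 else np.sin(np.radians(17.2)),0]);print(L,sum(L)/2+30*d)
c=sum(J)/4
print(H[1]-H[0],H[3]-H[0])
go(c[0],c[1],190,107)
"
```

```text
[array([ 473., -138.,   38.]), array([437. , -19.4,  38. ]), array([526.6,   8.8,  38. ]), array([ 563.2, -110.8,   38. ])] [499.95 -64.85  38.  ]
[array([464. , -50.7,  64. ]), array([457.1, -29. ,  64. ]), array([515.2, -10.3,  64. ]), array([522.3, -32.6,  64. ])] [489.65 -30.65  64.  ]
[array([ 485.2, -118.9,   64. ]), array([478.7, -97.8,  64. ])] [510.60835086 -99.4787585   64.        ]
[-36.  118.6   0. ] [90.2 27.2  0. ]
k 0 t [ 0.1021  0.2776 -0.0974] w [-0.0007 -0.0007 -0.0004]
k 180 t [ 0.1021  0.2776 -0.0974] w [ 6.000e-04  9.993e-01 -1.100e-03]
q6 -2.21
```

```bash
python3 -m pendant '[0.102,0.2,-0.097,0,0,0,0.5,0.102,0.4,-0.097,0,0,0,0.5,0.102,0.65,-0.097,0,0,0,0.5,0.102,0.79,-0.097,0,0,0,0.5,0.102,0.79,-0.097,0,0,0,0.5,0.102,0.79,-0.097,0,0,0,0,0.102,0.79,-0.097,0,0,0,0,0.102,0.79,-0.097,0,0,0,0]' 80; python3 -m pendant '[0,0,0,0,0,0,0,0,0,0,0,0,0,0]'
python3 -c "
from h import *
s,c=snap('wrist','w3');print(s['eef_pos'],s['force'])
go(489.5,-30.5,113,107)
cv2.imwrite('pics/w3v.png',c['frame'][:,:,::-1])"
```

```text
time_s: 3.42
eef_pos: [490.1, -30.4, 114.5]
ee_rot: [0.421, -0.422, -0.568, 0.568]
force: [1.0, 3.7, 7.0]
grip_width: 0.237
time_s: 3.68
eef_pos: [490.0, -30.3, 114.6]
ee_rot: [0.421, -0.422, -0.568, 0.568]
force: [0.4, 0.4, -2.8]
grip_width: 0.239
[489.97206138 -30.33814706 114.55823985] [ 0.37811155  0.39457937 -2.83342581]
k 0 t [0.0002 0.0103 0.0036] w [ 0.0001 -0.0007 -0.0006]
k 180 t [0.0002 0.0103 0.0036] w [9.000e-04 9.993e-01 1.000e-04]
q6 -2.16
```

View pics/w3v.png

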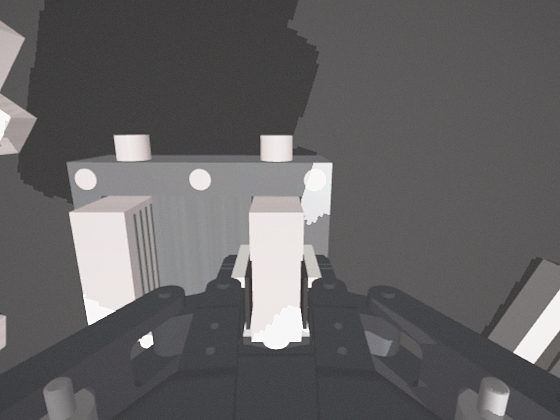

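The jaw sits centred between the pads. I pull it straight up.

```bash
python3 -m pendant '[0,-0.03,0,0,0,0,0,0,-0.06,0,0,0,0,0,0,-0.1,0,0,0,0,0,0,-0.15,0,0,0,0,0,0,-0.2,0,0,0,0,0,0,-0.3,0,0,0,0,0,0,-0.45,0,0,0,0,0,0,-0.6,0,0,0,0,0]' 100
python3 -c "
from h import *
s,c=snap('wrist','w4');print(s['eef_pos'],s['force'],s['grip_width'])
go(503.5,164.2,205,83.6)
cv2.imwrite('pics/w4v.png',c['frame'][:,:,::-1])"
```

```text
time_s: 4.72
eef_pos: [490.1, -30.2, 206.2]
ee_rot: [0.42, -0.422, -0.568, 0.568]
force: [-0.6, 0.4, -3.4]
grip_width: 0.231
[490.09676684 -30.23102969 206.23221518] [-0.6209454   0.3995487  -3.39324069] 0.23102588248468472
k 0 t [ 1.218   0.023  -0.4557] w [ 0.002   0.1293 -0.0013]
k 180 t [ 1.218   0.023  -0.4557] w [-0.0018 -0.8707 -0.0028]
q6 -2.16
```

```bash
python3 -m pendant '[0.4,0,-0.15,0,0.04,0,0,0.8,0,-0.3,0,0.09,0,0,1,0,-0.42,0,0.129,0,0,1,0,-0.42,0,0.129,0,0]'
python3 -c "
from h import *
go(503.6,164.2,150,83.6)"
```

```text
time_s: 5.28
eef_pos: [507.9, 133.6, 208.7]
ee_rot: [-0.524, 0.529, 0.473, -0.471]
force: [-0.0, 0.5, -3.0]
grip_width: 0.237
k 0 t [0.2005 0.3908 0.0532] w [ 0.0024  0.0011 -0.0007]
k 180 t [0.2005 0.3908 0.0532] w [-0.0011 -0.9989 -0.0038]
q6 -1.43
```

```bash
python3 -m pendant '[0.2,0.05,0.053,0.0024,0.001,0,0,0.2,0.2,0.053,0.0024,0.001,0,0,0.2,0.4,0.053,0.0024,0.001,0,0,0.2,0.4,0.053,0.0024,0.001,0,0]'
python3 -c "
from h import *
s,c=snap('wrist','w5');print(s['eef_pos'],s['force'],s['grip_width'])
go(503.6,164.2,114,83.6)
cv2.imwrite('pics/w5v.png',cv2.resize(c['frame'][120:400,140:440,::-1],None,fx=2,fy=2))"
```

```text
time_s: 5.78
eef_pos: [502.9, 163.3, 147.3]
ee_rot: [0.527, -0.527, -0.47, 0.473]
force: [-0.2, -0.1, -2.8]
grip_width: 0.232
[502.86390806 163.32881588 147.31589367] [-0.24330595 -0.09831562 -2.84557174] 0.23233636230282223
k 0 t [0.0052 0.232  0.0006] w [-0.0003  0.0001 -0.0008]
k 180 t [0.0052 0.232  0.0006] w [-1.200e-03 -9.999e-01  4.000e-04]
q6 -1.36
```

View pics/w5v.png

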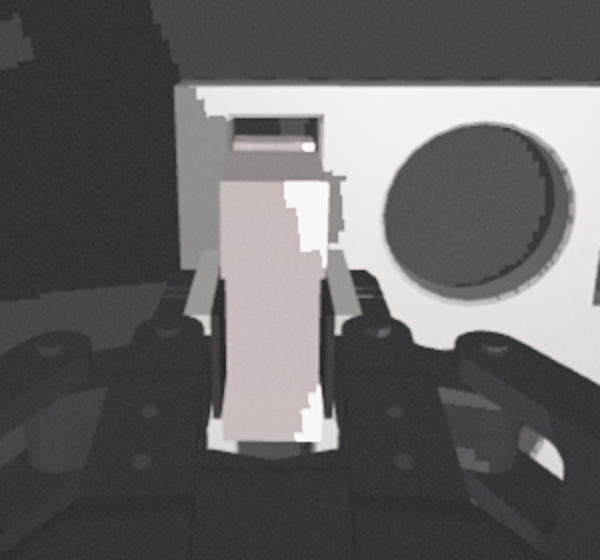

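The jaw hangs centred over the nest. I lower it.

```bash
python3 -m pendant '[0.005,0.08,0,0,0,0,0,0.005,0.14,0,0,0,0,0,0.005,0.18,0,0,0,0,0,0.005,0.21,0,0,0,0,0,0.005,0.225,0,0,0,0,0,0.005,0.23,0,0,0,0,0,0.005,0.23,0,0,0,0,0]'
```

```text
time_s: 6.7
eef_pos: [503.9, 164.2, 114.9]
ee_rot: [-0.527, 0.528, 0.471, -0.472]
force: [-0.3, -1.5, 4.2]
grip_width: 0.235
```

```bash
python3 -m pendant '[0,0,0,0,0,0,0.45,0,0,0,0,0,0,0.45,0,0,0,0,0,0,0.45,0,-0.2,0,0,0,0,0.45,0,-0.5,0,0,0,0,0.45,0,-0.65,0,0,0,0,0.45]'
python3 -c "
from h import *
s,c=snap('wrist','w6')
go(510.6,-99.4,210,107.2)
cv2.imwrite('pics/w6v.png',cv2.resize(c['frame'][120:400,100:500,::-1],None,fx=2,fy=2))"
```

```text
time_s: 7.45
eef_pos: [504.3, 164.5, 214.6]
ee_rot: [-0.526, 0.528, 0.472, -0.471]
force: [-0.1, -0.4, -0.3]
grip_width: 0.451
k 0 t [-1.7448  0.0475 -0.2323] w [ 0.0018 -0.131  -0.0007]
k 180 t [-1.7448  0.0475 -0.2323] w [0.001  0.869  0.0024]
q6 -1.36
```

View pics/w6v.png

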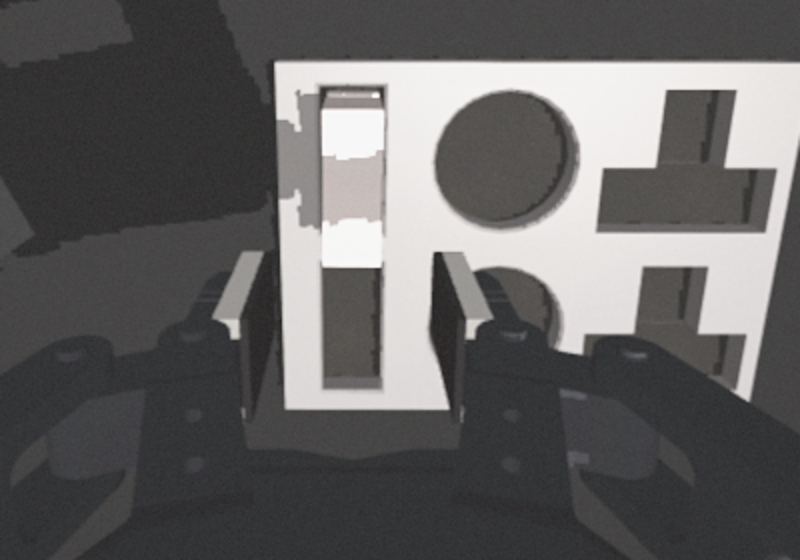

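```bash
python3 -m pendant '[-0.4,0.02,-0.05,0,-0.03,0,0.5,-0.8,0.02,-0.1,0,-0.07,0,0.5,-1,0.03,-0.13,0,-0.1,0,0.5,-1,0.03,-0.13,0.001,-0.131,0,0.5]'
python3 -c "
from h import *
for k in [(474.0+.3,136.6)]: pass
w=R.from_euler('z',-6.4,degrees=True).apply([[a,b,0] for a in(-30,30) for b in(-11,11)])+[503.9,164.2,63]
for p in w: print(((proj('w6',p)-[100,120])*2).round())
go(510.6,-99.4,210,107.2)"
```

```text
time_s: 8.0
eef_pos: [507.7, 11.3, 211.7]
ee_rot: [0.419, -0.421, -0.569, 0.569]
force: [0.4, -0.0, -0.1]
grip_width: 0.497
[322. 108.]
[384. 108.]
[324. 265.]
[381. 265.]
k 0 t [-0.7108  0.0132  0.1997] w [ 0.0004  0.     -0.0008]
k 180 t [-0.7108  0.0132  0.1997] w [-1.3e-03 -1.0e+00 -6.0e-04]
q6 -2.08
```

The projected top corners at z=63 match the picture exactly: (322,108), (384,108) and so on. Jaw one is fully down. Now jaw two.

```bash
python3 -m pendant '[-0.4,0.01,0.12,0,0,0,0.5,-0.71,0.01,0.2,0,0,0,0.5,-0.71,0.01,0.2,0,0,0,0.5]'
python3 -c "
from h import *
s,c=snap('wrist','w7');print(s['eef_pos'])
go(510.6,-99.4,113.5,107.2)
cv2.imwrite('pics/w7v.png',cv2.resize(c['frame'][120:400,100:500,::-1],None,fx=2,fy=2))"
```

```text
time_s: 8.38
eef_pos: [510.4, -102.0, 209.8]
ee_rot: [0.42, -0.422, -0.568, 0.569]
force: [0.1, 0.8, 0.5]
grip_width: 0.501
[ 510.38885098 -102.03703924  209.75739319]
k 0 t [ 0.0066  0.6416 -0.0035] w [ 0.0002 -0.0008 -0.0006]
k 180 t [ 0.0066  0.6416 -0.0035] w [9.000e-04 9.992e-01 3.000e-04]
q6 -2.29
```

View pics/w7v.png

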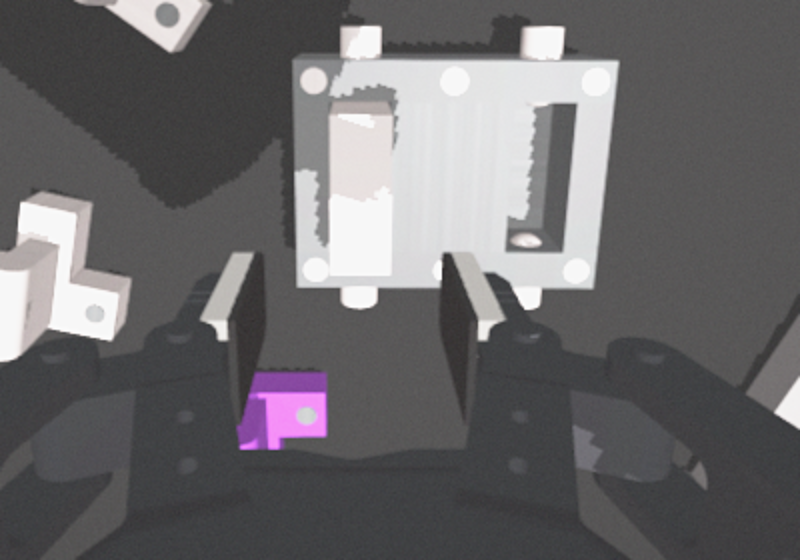

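```bash
python3 -c "
from h import *
print(at('w7',(100+361/2,120+194/2),64))"
python3 -m pendant '[0.007,0.15,-0.003,0,0,0,0.5,0.007,0.4,-0.003,0,0,0,0.5,0.007,0.64,-0.003,0,0,0,0.5,0.007,0.64,-0.003,0,0,0,0.5,0.007,0.64,-0.003,0,0,0,0,0.007,0.64,-0.003,0,0,0,0,0.007,0.64,-0.003,0,0,0,0,0.007,0.64,-0.003,0,0,0,0]' 100
python3 -m pendant '[0,-0.03,0,0,0,0,0,0,-0.06,0,0,0,0,0,0,-0.1,0,0,0,0,0,0,-0.15,0,0,0,0,0,0,-0.2,0,0,0,0,0,0,-0.35,0,0,0,0,0,0,-0.5,0,0,0,0,0,0,-0.65,0,0,0,0,0]'
python3 -c "
from h import *
go(583.2,155.2,205,83.6)"
```

```text
[ 508.9 -100.1   64. ]
time_s: 9.43
eef_pos: [511.0, -99.2, 115.2]
ee_rot: [-0.419, 0.422, 0.569, -0.569]
force: [0.0, 1.4, 6.6]
grip_width: 0.233
time_s: 10.42
eef_pos: [510.7, -99.1, 214.1]
ee_rot: [-0.419, 0.422, 0.569, -0.569]
force: [-0.2, -0.2, -2.1]
grip_width: 0.237
k 0 t [ 1.4789  0.0585 -0.9592] w [ 0.0011  0.1304 -0.0009]
k 180 t [ 1.4789  0.0585 -0.9592] w [-0.0012 -0.8696 -0.0016]
q6 -2.29
```

```bash
python3 -m pendant '[0.35,0,-0.23,0,0.03,0,0,0.7,0,-0.46,0,0.06,0,0,0.95,0,-0.62,0,0.09,0,0,0.95,0,-0.62,0,0.13,0,0]'
python3 -c "
from h import *
go(583.2,155.2,150,83.6)"
```

```text
time_s: 10.92
eef_pos: [558.1, 67.3, 214.4]
ee_rot: [-0.525, 0.528, 0.472, -0.471]
force: [0.1, -0.8, -2.2]
grip_width: 0.233
k 0 t [ 0.6017  0.429  -0.0997] w [ 0.0016  0.0004 -0.0005]
k 180 t [ 0.6017  0.429  -0.0997] w [-8.000e-04 -9.996e-01 -2.500e-03]
q6 -1.55
```

```bash
python3 -m pendant '[0.3,0,-0.05,0.001,0,0,0,0.6,0.05,-0.1,0.0015,0,0,0,0.6,0.25,-0.1,0.0015,0,0,0,0.6,0.42,-0.1,0.0015,0,0,0,0.6,0.42,-0.1,0.0015,0,0,0]'
python3 -c "
from h import *
s,c=snap('wrist','w8');print(s['eef_pos'],s['force'],s['grip_width'])
go(583.2,155.2,114.5,83.6)
cv2.imwrite('pics/w8v.png',cv2.resize(c['frame'][120:400,140:440,::-1],None,fx=2,fy=2))"
```

```text
time_s: 11.55
eef_pos: [582.5, 154.9, 150.3]
ee_rot: [0.527, -0.527, -0.47, 0.473]
force: [-0.6, -0.3, -1.6]
grip_width: 0.233
[582.54846879 154.9260928  150.26326479] [-0.64016681 -0.26352688 -1.56398222] 0.23283409897059745
k 0 t [0.0024 0.2487 0.0006] w [-0.      0.0004 -0.0005]
k 180 t [0.0024 0.2487 0.0006] w [-8.000e-04 -9.996e-01  1.000e-04]
q6 -1.39
```

View pics/w8v.png

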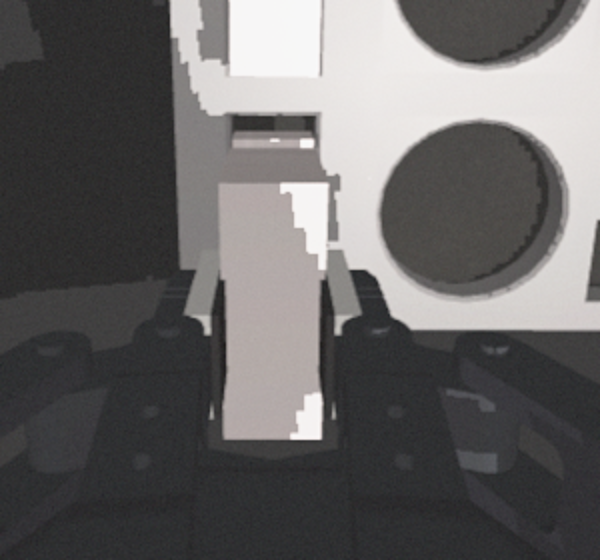

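It looks the same as the first one, and well centred. I lower and release it, then raise clear.

```bash
python3 -m pendant '[0.003,0.1,0,0,0,0,0,0.003,0.16,0,0,0,0,0,0.003,0.2,0,0,0,0,0,0.003,0.23,0,0,0,0,0,0.003,0.245,0,0,0,0,0,0.003,0.25,0,0,0,0,0,0.003,0.25,0,0,0,0,0]'
python3 -m pendant '[0,0,0,0,0,0,0.45,0,0,0,0,0,0,0.45,0,0,0,0,0,0,0.45,0,-0.2,0,0,0,0,0.45,0,-0.5,0,0,0,0,0.45,0,-0.7,0,0,0,0,0.45]'
python3 -c "
from h import *
snap('top','top1');snap('wrist','w9')
a=cv2.imread('pics/top0.png').astype(int);b=cv2.imread('pics/top1.png').astype(int)
m=(abs(a-b).sum(2)>90).astype(np.uint8);n,l,st,c=cv2.connectedComponentsWithStats(m)
for i in range(1,n):
  if st[i,4]>25: print(st[i],c[i].round())
im=cv2.imread('pics/top1.png')[180:320,240:470]; cv2.imwrite('pics/c4.png',cv2.resize(im,None,fx=3.45,fy=3.45,interpolation=cv2.INTER_CUBIC))
"
```

```text
time_s: 12.48
eef_pos: [583.4, 155.3, 114.5]
ee_rot: [-0.526, 0.527, 0.471, -0.472]
force: [1.0, 0.1, -1.6]
grip_width: 0.237
time_s: 13.22
eef_pos: [583.6, 155.5, 221.7]
ee_rot: [-0.526, 0.528, 0.472, -0.471]
force: [0.2, -0.5, -0.0]
grip_width: 0.454
[   21   140   181   280 30683] [106. 285.]
[294 241  22  31 365] [304. 256.]
[253 242  31  52 820] [267. 267.]
[187 254   7  29 110] [190. 268.]
```

View pics/c4.png

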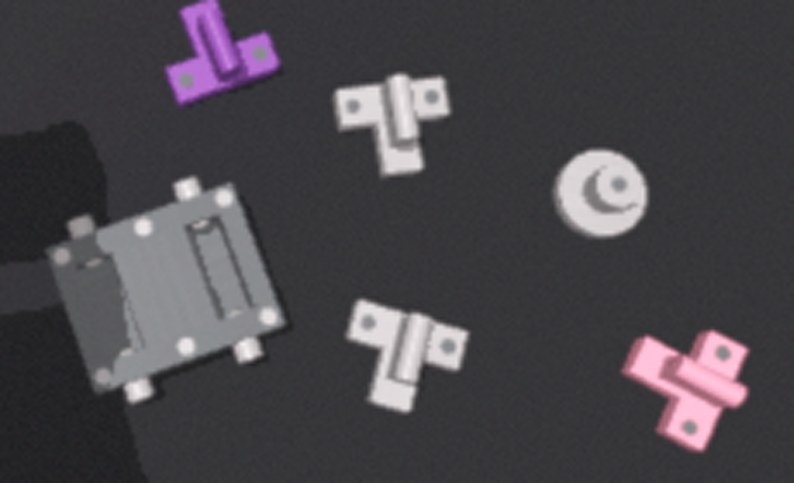

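Jaw two is released and nothing else has moved: supports at crop (395,110) and (410,350), platen at (600,193). I work out their poses next.

```bash
python3 -c "
from h import *
A=lambda u,v,z: at('top1',(240+u/3.45,180+v/3.45),z)
for n,P,S in [('s1',[(335,93),(338,130),(446,77),(449,115)],[(383,177),(423,171)]),('s2',[(363,298),(348,338),(468,327),(458,370)],[(369,400),(408,412)])]:
  B=[A(*p,18) for p in P]; c=sum(B)/4; s=sum(A(*p,18) for p in S)/2
  yv=B[0]+B[1]-B[2]-B[3]; xv=c-s; print(n,c,s,np.linalg.norm(yv)/2,np.linalg.norm(xv),'yaw',np.degrees(np.arctan2(-yv[0],yv[1])),np.degrees(np.arctan2(xv[1],xv[0])), 'org',s+35.5*xv/np.linalg.norm(xv))
print('platen',A(600,193,16),'hub',A(617,184,46))
go(600,-222,225,90)
"
```

```text
s1 [ 609.75  -223.425   18.   ] [ 563.05 -226.1    18.  ] 73.54673684127661 46.77654994759665 yaw 5.148583830199738 3.278349343624158 org [ 598.49190416 -224.06986952   18.        ]
s2 [ 461.7   -220.125   18.   ] [ 417.75 -202.95   18.  ] 69.36629224630647 47.186683767775044 yaw -18.839813104346277 -21.344811700486648 org [ 450.81494281 -215.87128311   18.        ]
platen [ 544.4 -352.    16. ] hub [ 545.2 -353.    46. ]
k 0 t [-2.4907 -0.0086 -0.3808] w [ 0.0021 -0.0351 -0.0003]
k 180 t [-2.4907 -0.0086 -0.3808] w [4.000e-04 9.649e-01 3.200e-03]
q6 -1.39
```

```bash
python3 -m pendant '[-0.4,0,-0.06,0,0,0,0.45,-0.8,0,-0.12,0,0,0,0.45,-1,0,-0.15,0,0,0,0.45]';python3 -m pendant '[-0.4,0,-0.06,0,-0.02,0,0.45,-0.8,0,-0.12,0,-0.05,0,0.45,-1,0,-0.15,0,-0.057,0,0.45,-1,0,-0.15,0,-0.057,0,0.45]'
python3 -c "
from h import *
go(598.5,-224,225,94)"
```

```text
time_s: 13.7
eef_pos: [589.9, 1.4, 222.3]
ee_rot: [-0.526, 0.529, 0.472, -0.47]
force: [-0.1, 0.9, -0.1]
grip_width: 0.45
time_s: 14.2
eef_pos: [595.0, -152.1, 221.3]
ee_rot: [-0.483, 0.485, 0.516, -0.515]
force: [-0.2, 0.3, -0.5]
grip_width: 0.449
k 0 t [-0.4797 -0.0241  0.0069] w [ 0.0012 -0.002  -0.0003]
k 180 t [-0.4797 -0.0241  0.0069] w [5.00e-04 9.98e-01 1.90e-03]
q6 -2.08
```

```bash
python3 -m pendant '[-0.48,-0.02,0.007,0.001,0,0,0.45,-0.48,-0.02,0.007,0.001,0,0,0.45,-0.48,-0.02,0.007,0.001,0,0,0.45]'
cat > fit.py <<'E'
from h import *
from scipy.optimize import minimize
def prism(xy,z0,z1): return [(*p,z) for p in xy for z in (z0,z1)]
box=lambda x0,x1,y0,y1:[(x0,y0),(x0,y1),(x1,y0),(x1,y1)]
circ=lambda r:[(r*np.cos(t),r*np.sin(t)) for t in np.linspace(0,6.28,40)]
SUP=[prism(box(-1.5,22.5,-35,35),0,18),prism(box(-35.5,0,-12,12),0,18),prism(box(-20,20,-7,7),18,45)+prism(box(-20,20,-2.5,2.5),45,52)]
PLA=[prism(circ(28),0,16),prism(circ(14),16,46)]
def sil(f,parts,x,y,yaw,z,shape,sc=4):
    m=np.zeros((shape[0]*sc,shape[1]*sc),np.uint8)
    for P in parts:
        w=R.from_euler('z',yaw,degrees=True).apply(P)+[x,y,z]
        q=np.array([proj(f,p) for p in w]); cv2.fillConvexPoly(m,cv2.convexHull(((q+.5)*sc).astype(np.int32)),1)
    return cv2.resize(m.astype(np.float32),shape[::-1],interpolation=cv2.INTER_AREA)
def fit(f,parts,x0,z=0,th=100,pad=8):
    d=np.load('pics/'+f+'.npz'); im=d['frame'].astype(int); sh=im.shape[:2]
    mask=(im.min(2)>th).astype(np.float32)
    roi=cv2.dilate((sil(f,parts,*x0,z,sh)>0).astype(np.uint8),np.ones((2*pad+1,)*2,np.uint8))
    cost=lambda p:float((abs(sil(f,parts,*p,z,sh)-mask)*roi).sum())
    x0=np.array(x0,float)
    r=minimize(cost,x0,method='Nelder-Mead',options=dict(initial_simplex=[x0,x0+[5,0,0],x0+[0,5,0],x0+[0,0,6]],maxfev=160,xatol=.1,fatol=.2))
    print(f,r.x.round(1),'cost',cost(x0),r.fun,'mask',(mask*roi).sum()); return r.x
E
python3 -c "
from fit import *
s,c=snap('wrist','w10');print(s['eef_pos'])
x=fit('w10',SUP,(598.5,-224,4))
fit('top1',SUP,(598.5,-224,4)); fit('top1',SUP,(451,-216,-20))
fit('top1',PLA,(544.4,-352,0))
im=cv2.imread('pics/w10.png'); m=(sil('w10',SUP,*x,0,im.shape[:2])>.5).astype(np.uint8)
cs,_=cv2.findContours(m,0,2);cv2.drawContours(im,cs,-1,(0,0,255),1);cv2.imwrite('pics/w10v.png',cv2.resize(im,(800,600)))
go(x[0],x[1],120,90+x[2])
"
```

```text
time_s: 14.58
eef_pos: [598.4, -223.3, 223.7]
ee_rot: [0.484, -0.484, -0.516, 0.516]
force: [0.9, 0.6, 1.0]
grip_width: 0.45
[ 598.44798713 -223.3401142   223.67971685]
w10 [ 603.4 -223.     3.8] cost 914.5625 126.125 mask 3532.0
top1 [ 602.8 -224.5    3.6] cost 131.5625 31.0625 mask 606.0
top1 [ 452.2 -215.8  -19.7] cost 58.0625 38.75 mask 646.0
top1 [ 546.4 -354.2    3.1] cost 74.0 22.0625 mask 554.0
k 0 t [-0.0048  0.6925 -0.0323] w [-0.     -0.0007  0.    ]
k 180 t [-0.0048  0.6925 -0.0323] w [-0.      0.9993 -0.    ]
q6 -2.17
```

View pics/w10v.png

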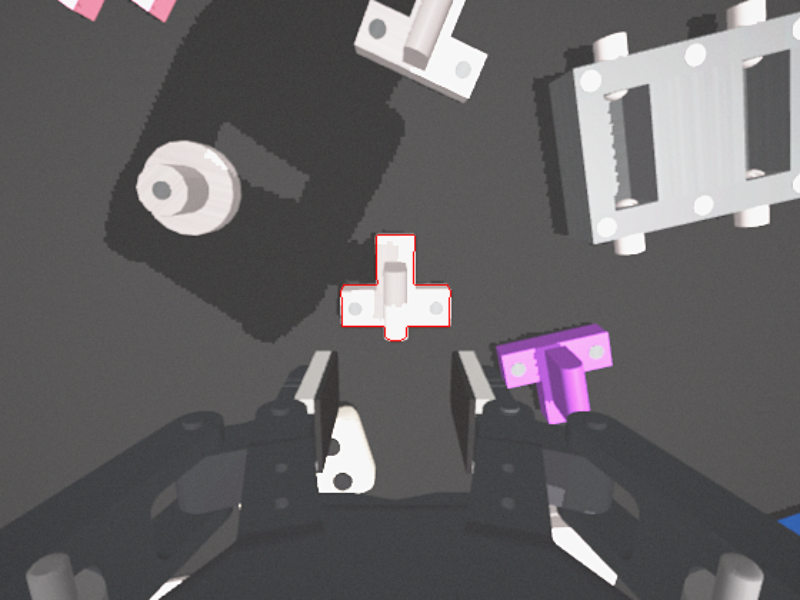

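The silhouette fits closely, and the wrist and top views agree: support 1 is at (603,-223.5), yaw 3.8°. I grasp it.

```bash
python3 -m pendant '[0,0.2,-0.032,0,0,0,0.45,0,0.5,-0.032,0,0,0,0.45,0,0.8,-0.032,0,0,0,0.45,0,0.86,-0.032,0,0,0,0.45,0,0.86,-0.032,0,0,0,0,0,0.86,-0.032,0,0,0,0,0,0.86,-0.032,0,0,0,0,0,0.86,-0.032,0,0,0,0]' 80
python3 -m pendant '[0,0,0,0,0,0,0,0,-0.1,0,0,0,0,0,0,-0.3,0,0,0,0,0,0,-0.6,0,0,0,0,0,0,-0.75,0,0,0,0,0]'
python3 -c "
from h import *
go(606.8,299.8,210,83.6)"
```

```text
time_s: 15.62
eef_pos: [604.2, -222.3, 96.9]
ee_rot: [-0.483, 0.485, 0.516, -0.515]
force: [0.8, 2.4, 7.3]
grip_width: 0.145
time_s: 16.25
eef_pos: [604.1, -222.5, 213.0]
ee_rot: [-0.481, 0.486, 0.516, -0.515]
force: [0.4, -0.0, -4.1]
grip_width: 0.145
k 0 t [ 3.4738  0.009  -0.2411] w [ 0.002   0.056  -0.0009]
k 180 t [ 3.4738  0.009  -0.2411] w [-0.0014 -0.944  -0.003 ]
q6 -2.17
```

```bash
python3 -m pendant '[0.4,0,-0.03,0,0,0,0,0.8,0,-0.06,0,0,0,0,1,0,-0.07,0.002,0,0,0]';python3 -m pendant '[0.4,0,-0.03,0,0,0,0,0.8,0,-0.06,0,0,0,0,1,0,-0.07,0,0,0,0]';python3 -m pendant '[0.4,0,-0.03,0,0.02,0,0,0.8,0,-0.06,0,0.04,0,0,1,0,-0.07,0,0.056,0,0,1,0,-0.07,0,0.056,0,0]'
python3 -c "
from h import *
go(607.5,299.8,150,83.6)"
```

```text
time_s: 16.62
eef_pos: [604.6, -69.4, 213.5]
ee_rot: [0.482, -0.484, -0.515, 0.517]
force: [0.3, 0.4, -3.3]
grip_width: 0.144
time_s: 17.0
eef_pos: [604.7, 83.9, 213.9]
ee_rot: [0.482, -0.483, -0.516, 0.517]
force: [0.7, -0.7, -4.5]
grip_width: 0.147
time_s: 17.5
eef_pos: [604.3, 236.3, 213.9]
ee_rot: [-0.525, 0.526, 0.473, -0.474]
force: [0.1, -0.3, -4.0]
grip_width: 0.146
k 0 t [0.4243 0.4246 0.0231] w [ 0.0003  0.0022 -0.0009]
k 180 t [0.4243 0.4246 0.0231] w [-1.400e-03 -9.978e-01 -5.000e-04]
q6 -1.27
```

```bash
python3 -m pendant '[0.2,0.02,0.01,0,0,0,0,0.424,0.1,0.023,0,0.002,0,0,0.424,0.3,0.023,0,0.002,0,0,0.424,0.42,0.023,0,0.002,0,0,0.424,0.42,0.023,0,0.002,0,0]'
python3 -c "
from h import *
s,c=snap('wrist','w11')
go(607.5,299.8,104,83.6)"
```

```text
time_s: 18.12
eef_pos: [607.4, 298.7, 149.7]
ee_rot: [-0.527, 0.528, 0.47, -0.473]
force: [-0.2, -0.2, -2.8]
grip_width: 0.145
k 0 t [0.0062 0.3146 0.0035] w [ 0.0003 -0.0001 -0.0009]
k 180 t [0.0062 0.3146 0.0035] w [1.500e-03 9.999e-01 5.000e-04]
q6 -1.17
```

```bash
python3 -m pendant '[0.006,0.1,0.003,0,0,0,0,0.006,0.18,0.003,0,0,0,0,0.006,0.22,0.003,0,0,0,0,0.006,0.25,0.003,0,0,0,0,0.006,0.28,0.003,0,0,0,0,0.006,0.3,0.003,0,0,0,0,0.006,0.31,0.003,0,0,0,0,0.006,0.31,0.003,0,0,0,0]'
```

```text
time_s: 19.18
eef_pos: [607.6, 299.8, 104.7]
ee_rot: [-0.526, 0.528, 0.471, -0.472]
force: [0.6, -0.8, -4.1]
grip_width: 0.149
```

```bash
python3 -m pendant '[0,0.01,0,0,0,0,0,0,0.01,0,0,0,0,0]';python3 -m pendant '[0,0,0,0,0,0,0.4,0,0,0,0,0,0,0.4,0,0,0,0,0,0,0.4,0,-0.2,0,0,0,0,0.45,0,-0.5,0,0,0,0,0.45,0,-0.8,0,0,0,0,0.45]'
python3 -c "
from fit import *
snap('top','top2');s,c=snap('wrist','w12')
fit('w12',SUP,(606.8,299.8,-6.4),z=7,th=252,pad=2)
fit('top2',SUP,(452.2,-215.8,-19.7));fit('top2',PLA,(546.4,-354.2,0))
im=cv2.imread('pics/w12.png'); 
cs,_=cv2.findContours((sil('w12',SUP,606.8,299.8,-6.4,7,im.shape[:2])>.5).astype(np.uint8),0,2);cv2.drawContours(im,cs,-1,(0,0,255),1);cv2.imwrite('pics/w12v.png',cv2.resize(im[100:400,80:480],(800,600)))
go(452,-216,225,70.3)"
```

```text
time_s: 19.42
eef_pos: [607.8, 299.8, 104.0]
ee_rot: [-0.526, 0.528, 0.471, -0.472]
force: [-2.1, -2.0, 3.4]
grip_width: 0.143
time_s: 20.18
eef_pos: [607.5, 300.1, 225.3]
ee_rot: [-0.526, 0.528, 0.471, -0.472]
force: [0.3, -0.9, 1.1]
grip_width: 0.448
w12 [624.5 372.5 -74.7] cost 3363.875 26.0 mask 26.0
top2 [ 452.1 -215.8  -19.4] cost 40.125 37.6875 mask 647.0
top2 [ 546.6 -354.3   -2.6] cost 22.25 20.8125 mask 555.0
k 0 t [-3.5394  0.0217  0.6561] w [0.0034 0.0739 0.0008]
k 180 t [-3.5394  0.0217  0.6561] w [ 0.0011 -0.9261 -0.005 ]
q6 -1.17
```

View pics/w12v.png

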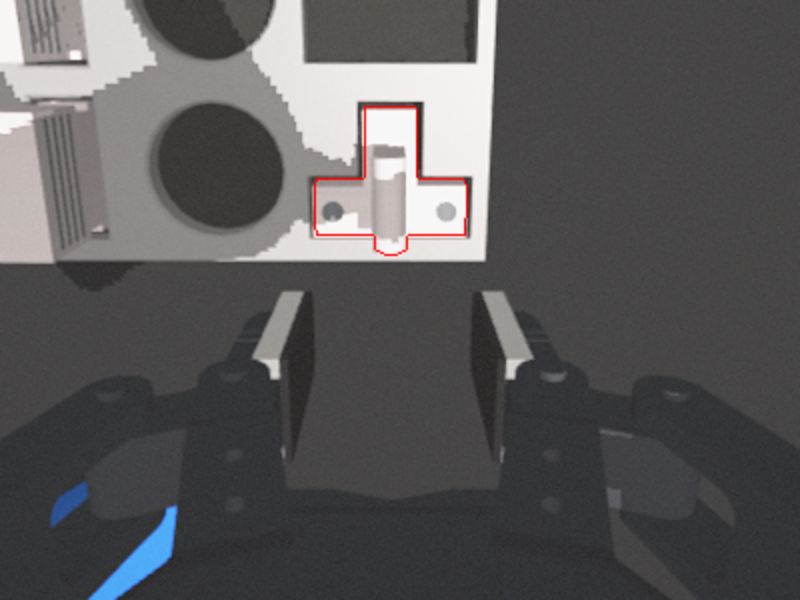

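Support 1 is fully seated: the projected outline for z=7 coincides with the part inside the nest. The other parts are still in place. Now support 2.

```bash
python3 -m pendant '[-0.4,0,0.07,0,0,0,0.45,-0.8,0,0.15,0,0,0,0.45,-1,0,0.185,0,0,0,0.45]';python3 -m pendant '[-0.4,0,0.07,0,0,0,0.45,-0.8,0,0.15,0,0,0,0.45,-1,0,0.185,0,0,0,0.45]';python3 -m pendant '[-0.4,0,0.07,0,0,0,0.45,-0.8,0,0.15,0,0,0,0.45,-1,0,0.185,0,0,0,0.45]'
python3 -c "
from h import *
go(452,-216,225,70.4)"
```

```text
time_s: 20.65
eef_pos: [563.7, 152.4, 229.2]
ee_rot: [-0.525, 0.53, 0.474, -0.468]
force: [0.5, 0.4, 1.2]
grip_width: 0.45
time_s: 21.02
eef_pos: [518.2, 4.2, 228.5]
ee_rot: [-0.526, 0.53, 0.473, -0.468]
force: [0.5, 0.3, 0.8]
grip_width: 0.449
time_s: 21.4
eef_pos: [472.3, -144.0, 227.9]
ee_rot: [-0.526, 0.531, 0.472, -0.467]
force: [0.7, 0.6, -0.4]
grip_width: 0.45
k 0 t [-0.4927  0.0183  0.0782] w [0.0031 0.0714 0.0005]
k 180 t [-0.4927  0.0183  0.0782] w [ 7.000e-04 -9.286e-01 -4.500e-03]
q6 -1.99
```

```bash
python3 -m pendant '[-0.49,0.02,0.078,0.003,0.071,0,0.45,-0.49,0.02,0.078,0.003,0.071,0,0.45,-0.49,0.02,0.078,0.003,0.071,0,0.45]'
python3 -c "
from fit import *
s,c=snap('wrist','w13');print(s['eef_pos'])
x=fit('w13',SUP,(452,-216,-19.5))
go(x[0],x[1],96,90+x[2])
"
```

```text
time_s: 21.78
eef_pos: [451.9, -215.8, 224.4]
ee_rot: [0.578, -0.577, -0.408, 0.407]
force: [0.2, 1.4, 0.6]
grip_width: 0.452
[ 451.87476914 -215.80921846  224.37383204]
w13 [ 453.7 -214.3  -20.2] cost 594.5 300.0625 mask 3703.0
k 0 t [ 0.0059  0.8566 -0.0083] w [-0.0001  0.0043  0.0007]
k 180 t [ 0.0059  0.8566 -0.0083] w [ 1.000e-03 -9.957e-01  2.000e-04]
q6 -1.91
```

```bash
python3 -m pendant '[0.006,0.2,-0.008,0,0.003,0,0.45,0.006,0.5,-0.008,0,0.003,0,0.45,0.006,0.8,-0.008,0,0.003,0,0.45,0.006,0.86,-0.008,0,0.003,0,0.45,0.006,0.86,-0.008,0,0.003,0,0,0.006,0.86,-0.008,0,0.003,0,0,0.006,0.86,-0.008,0,0.003,0,0,0.006,0.86,-0.008,0,0.003,0,0]' 80
python3 -m pendant '[0,0,0,0,0,0,0,0,-0.1,0,0,0,0,0,0,-0.3,0,0,0,0,0,0,-0.6,0,0,0,0,0,0,-0.8,0,0,0,0,0]'
python3 -c "
from h import *
go(527.5,308.8,220,83.6)"
```

```text
time_s: 22.82
eef_pos: [454.4, -214.3, 97.1]
ee_rot: [-0.579, 0.58, 0.407, -0.405]
force: [0.7, 4.4, 8.2]
grip_width: 0.144
time_s: 23.45
eef_pos: [454.1, -214.5, 219.9]
ee_rot: [-0.578, 0.58, 0.407, -0.404]
force: [0.2, 0.7, -4.0]
grip_width: 0.144
k 0 t [ 3.4462e+00 -1.2000e-03  7.3230e-01] w [ 0.0015 -0.0755  0.0001]
k 180 t [ 3.4462e+00 -1.2000e-03  7.3230e-01] w [-1.000e-04  9.245e-01  2.200e-03]
q6 -1.9
```

```bash
python3 -m pendant '[0.4,0,0.08,0,0,0,0,0.8,0,0.16,0,0,0,0,1,0,0.21,0,0,0,0]';python3 -m pendant '[0.4,0,0.08,0,0,0,0,0.8,0,0.16,0,0,0,0,1,0,0.21,0,0,0,0]';python3 -m pendant '[0.4,0,0.08,0,-0.03,0,0,0.8,0,0.16,0,-0.06,0,0,1,0,0.21,0,-0.075,0,0,1,0,0.21,0,-0.075,0,0]'
python3 -c "
from h import *
go(528.2,308.6,150,83.6)"
```

```text
time_s: 23.82
eef_pos: [475.5, -60.4, 220.9]
ee_rot: [-0.578, 0.58, 0.408, -0.405]
force: [0.3, -0.6, -2.5]
grip_width: 0.147
time_s: 24.2
eef_pos: [496.6, 94.1, 221.7]
ee_rot: [-0.577, 0.58, 0.408, -0.405]
force: [0.1, -1.2, -4.0]
grip_width: 0.144
time_s: 24.7
eef_pos: [517.1, 247.5, 222.2]
ee_rot: [-0.524, 0.527, 0.474, -0.471]
force: [-0.8, -1.0, -3.8]
grip_width: 0.146
k 0 t [ 0.4125  0.4814 -0.0276] w [0.0018 0.0018 0.    ]
k 180 t [ 0.4125  0.4814 -0.0276] w [ 0.     -0.9982 -0.0029]
q6 -1.22
```

```bash
python3 -m pendant '[0.2,0.02,-0.01,0.001,0,0,0,0.412,0.1,-0.027,0.002,0.002,0,0,0.412,0.3,-0.027,0.002,0.002,0,0,0.412,0.48,-0.027,0.002,0.002,0,0,0.412,0.48,-0.027,0.002,0.002,0,0]'
python3 -c "
from h import *
go(528.2,308.6,104,83.6)"
```

```text
time_s: 25.32
eef_pos: [527.5, 307.2, 149.0]
ee_rot: [0.528, -0.527, -0.469, 0.472]
force: [-0.3, -0.7, -4.2]
grip_width: 0.141
k 0 t [ 0.0103  0.2997 -0.0048] w [-0.0014 -0.0007 -0.0007]
k 180 t [ 0.0103  0.2997 -0.0048] w [ 0.001   0.9993 -0.0021]
q6 -1.12
```

```bash
python3 -m pendant '[0.01,0.1,-0.004,-0.001,0,0,0,0.01,0.18,-0.004,-0.001,0,0,0,0.01,0.22,-0.004,-0.001,0,0,0,0.01,0.25,-0.004,-0.001,0,0,0,0.01,0.28,-0.004,-0.001,0,0,0,0.01,0.295,-0.004,-0.001,0,0,0,0.01,0.3,-0.004,-0.001,0,0,0,0.01,0.303,-0.004,-0.001,0,0,0]'
```

```text
time_s: 26.32
eef_pos: [528.1, 308.6, 104.2]
ee_rot: [-0.527, 0.528, 0.47, -0.472]
force: [-5.4, -2.7, 3.9]
grip_width: 0.141
```

```bash
python3 -m pendant '[0,0,0,0,0,0,0.4,0,0,0,0,0,0,0.4,0,0,0,0,0,0,0.4,0,-0.2,0,0,0,0,0.45,0,-0.5,0,0,0,0,0.45,0,-0.8,0,0,0,0,0.5]'
python3 -c "
from fit import *
snap('top','top3');s,c=snap('wrist','w14')
fit('top3',PLA,(546.4,-354.2,0))
im=cv2.imread('pics/w14.png')
cs,_=cv2.findContours((sil('w14',SUP,527.4,308.8,-6.4,7,im.shape[:2])>.5).astype(np.uint8),0,2);cv2.drawContours(im,cs,-1,(0,0,255),1);cv2.imwrite('pics/w14v.png',cv2.resize(im[100:400,80:480],(800,600)))
go(546.5,-354.2,225,60)"
```

```text
time_s: 27.08
eef_pos: [528.2, 308.8, 225.6]
ee_rot: [-0.527, 0.528, 0.47, -0.472]
force: [0.3, 0.2, 0.6]
grip_width: 0.502
top3 [ 546.5 -354.2    0.7] cost 22.875 22.1875 mask 554.0
k 0 t [-4.383   0.0254 -0.6124] w [0.0023 0.1305 0.0012]
k 180 t [-4.383   0.0254 -0.6124] w [ 0.0016 -0.8694 -0.0032]
q6 -1.12
```

```bash
for i in 1; do :; done; python3 -m pendant '[-0.4,0,-0.05,0,0,0,0.5,-0.8,0,-0.11,0,0,0,0.5,-1,0,-0.14,0,0,0,0.5]';python3 -m pendant '[-0.4,0,-0.05,0,0,0,0.5,-0.8,0,-0.11,0,0,0,0.5,-1,0,-0.14,0,0,0,0.5]';python3 -m pendant '[-0.4,0,-0.05,0,0,0,0.5,-0.8,0,-0.11,0,0,0,0.5,-1,0,-0.14,0,0,0,0.5]';python3 -m pendant '[-0.4,0,-0.05,0,0.04,0,0.5,-0.8,0,-0.11,0.001,0.08,0,0.5,-1,0,-0.14,0.002,0.13,0,0.5,-1,0,-0.14,0.002,0.13,0,0.5]'
python3 -c "
from h import *
go(546.5,-354.2,225,60)"
```

```text
time_s: 27.55
eef_pos: [533.3, 155.5, 228.9]
ee_rot: [-0.527, 0.529, 0.472, -0.468]
force: [0.4, -0.5, 0.5]
grip_width: 0.5
time_s: 27.92
eef_pos: [536.7, 1.5, 228.2]
ee_rot: [-0.527, 0.53, 0.472, -0.468]
force: [0.3, -0.1, -0.0]
grip_width: 0.5
time_s: 28.3
eef_pos: [539.5, -152.8, 227.4]
ee_rot: [-0.528, 0.53, 0.471, -0.467]
force: [0.5, 1.3, -0.3]
grip_width: 0.498
time_s: 28.8
eef_pos: [541.8, -306.1, 226.1]
ee_rot: [0.615, -0.613, -0.351, 0.351]
force: [0.4, 0.3, 0.6]
grip_width: 0.498
k 0 t [-0.2609  0.0059 -0.1896] w [-0.0007 -0.0026  0.0008]
k 180 t [-0.2609  0.0059 -0.1896] w [-0.0013  0.9974 -0.0011]
q6 -1.74
```

```bash
python3 -m pendant '[-0.26,0,-0.19,0,0,0,0.5,-0.26,0,-0.19,0,0,0,0.5,-0.26,0,-0.19,0,0,0,0.5]'
python3 -c "
from fit import *
s,c=snap('wrist','w15');print(s['eef_pos'])
x=fit('w15',PLA,(546.5,-354.2,0))
go(x[0],x[1],94,60)
"
```

```text
time_s: 29.18
eef_pos: [546.8, -352.8, 225.5]
ee_rot: [0.615, -0.612, -0.352, 0.351]
force: [0.2, -0.2, -0.5]
grip_width: 0.498
[ 546.79481083 -352.80157087  225.49153679]
w15 [ 543.2 -344.3   -4.3] cost 1589.3125 1412.4375 mask 4341.0
k 0 t [0.033  0.8785 0.0466] w [-0.0009 -0.0019  0.001 ]
k 180 t [0.033  0.8785 0.0466] w [-0.0015  0.9981 -0.0014]
q6 -1.8
```

The wrist fit disagrees. The platen may have been knocked, so I check it in the top view and with a wider fit.

```bash
python3 -c "
from fit import *
s,c=snap('top','top4')
a=np.load('pics/top3.npz')['frame'].astype(int);b=np.load('pics/top4.npz')['frame'].astype(int)
for n,f in(('top3',a),('top4',b)):
  m=(f.min(2)>100).astype(np.uint8);k,l,st,ce=cv2.connectedComponentsWithStats(m)
  print(n,[(st[i].tolist(),at(n,ce[i],10)[:2].tolist()) for i in range(1,k) if st[i,4]>200 and st[i,0]>370 and st[i,1]>170])
f=np.load('pics/w15.npz')['frame'];m=(f.min(2)>100).astype(np.uint8);k,l,st,ce=cv2.connectedComponentsWithStats(m)
print([(st[i].tolist(),at('w15',ce[i],15)) for i in range(1,k) if st[i,4]>500])
cv2.imwrite('pics/w15v.png',cv2.resize(f[:,:,::-1],(800,600)))
"
```

```text
top3 [([401, 223, 27, 26, 554], [546.1, -354.0]), ([421, 276, 36, 35, 706], [422.6, -395.7])]
top4 []
[([219, 0, 341, 349, 85652], array([ 572.7, -252.6,   15. ])), ([0, 26, 183, 318, 21482], array([ 448.5, -522.9,   15. ])), ([119, 54, 91, 90, 4753], array([ 422.8, -392.9,   15. ])), ([137, 168, 67, 27, 1060], array([ 483. , -431.7,   15. ])), ([199, 246, 28, 45, 552], array([ 574.8, -439.5,   15. ])), ([126, 354, 38, 47, 528], array([ 649.2, -570.5,   15. ])), ([12, 390, 58, 30, 1223], array([ 619.2, -701. ,   15. ])), ([483, 390, 58, 30, 1236], array([ 888.3, -243.6,   15. ]))]
```

```bash
python3 -c "
from fit import *
f=np.load('pics/w15.npz')['frame'].min(2)
q=proj('w15',(546.5,-354.2,10)).astype(int);print(q)
print(f[q[1]-70:q[1]+60:8,q[0]-80:q[0]+80:8])
for th in (130,150,170): x=fit('w15',PLA,(546.5,-354.2,0),th=th,pad=12)
"
```

```text
[273 197]
[[ 74  74  74  74  76  78  76  98 105 108 101 104 106 108 107 108 106 107
  107 109]
 [ 74  75  76  74  73  75  72  72 105 106 102 103 105 108 108 107 107 106
  108 106]
 [ 72  75  74  75  78  78  73  85 107 106 105 105 107 105 108 103 107 103
  101 105]
 [ 73  81  76  74  76  77  72  81 106 105 107 105 104 108 109 107 106 103
  106 107]
 [ 76  76  79  73  74  78  75 106 106 107 108 107 103 108 109 107 104 101
  105 104]
 [ 74  79  74  76  76  73  81 104 109 108 137 123 107 106 107 106 107 105
  104 104]
 [ 75  76  73  78  73  75  76 107 225 247 247 247 247 113 108 106 108 107
  109 105]
 [105 107  74  73  75  72  75  87 247 247 247 247 247 247 106 105 107 109
  105 108]
 [ 75  79  75  71  77  79  74 248 247 190 247 222 247 247 201 110 105 108
  105 107]
 [ 78  70  78  76  74  73  77 247 243 247 247 247 247 247 252 108 107 107
  108 106]
 [ 74  75  74  75  73  75  74 248 241 247 239 242 247 247 209 109 104 108
  104 105]
 [ 78  78  77  76  77  81  72  69 242 241 243 241 247 247 107 105 107 106
  104 106]
 [ 69  76  73  73  75  78  77  76  65 242 241 247 249 107 110 105 105 106
  109 107]
 [ 74  74  76  76  72  75  73 112 109  78  74 110 103 108 106 106 108 104
  107 107]
 [ 76  72  76  75  74  74  97 106 101 109 109 109 108 106 105 107 103 106
  109 105]
 [ 74  79  71 227 231  78 104 107 108 108 103 103 106 104 107 106  76 238
  156 103]
 [ 74  77  71 217  71  77 106 106 107 105 105 106 105 106 107 104  60 184
  230 107]]
w15 [ 547.5 -352.5   -1. ] cost 270.0625 50.375 mask 2954.0
w15 [ 5.477e+02 -3.526e+02 -4.000e-01] cost 272.9375 64.125 mask 2921.0
w15 [ 5.478e+02 -3.526e+02 -5.000e-01] cost 295.4375 90.375 mask 2885.0
```

The platen hasn't moved. The lit bench was above my threshold, and with a higher one the fit gives (547.6,-352.6). I grasp the hub.

```bash
python3 -m pendant '[0,0.2,-0.005,0,0,0,0.55,0,0.5,-0.005,0,0,0,0.55,0,0.8,-0.005,0,0,0,0.55,0,0.875,-0.005,0,0,0,0.55,0,0.875,-0.005,0,0,0,0,0,0.875,-0.005,0,0,0,0,0,0.875,-0.005,0,0,0,0,0,0.875,-0.005,0,0,0,0]' 80
python3 -m pendant '[0,0,0,0,0,0,0,0,-0.1,0,0,0,0,0,0,-0.3,0,0,0,0,0,0,-0.6,0,0,0,0,0,0,-0.82,0,0,0,0,0]'
python3 -c "
from h import *
go(510,231.2,220,60)"
```

```text
time_s: 30.28
eef_pos: [547.9, -352.8, 96.2]
ee_rot: [0.614, -0.613, -0.353, 0.351]
force: [-1.3, 2.3, 5.2]
grip_width: 0.299
time_s: 30.9
eef_pos: [547.8, -353.2, 221.7]
ee_rot: [0.613, -0.613, -0.353, 0.351]
force: [-0.1, -0.4, -6.6]
grip_width: 0.298
k 0 t [3.235  0.0164 2.1857] w [ 0.0004 -0.0019  0.0007]
k 180 t [3.235  0.0164 2.1857] w [-1.100e-03  9.981e-01  6.000e-04]
q6 -1.79
```

```bash
python3 -m pendant '[0.33,0,0.22,0,0,0,0,0.66,0,0.44,0,0,0,0,0.81,0,0.547,0,0,0,0]'; python3 -m pendant '[0.33,0,0.22,0,0,0,0,0.66,0,0.44,0,0,0,0,0.81,0,0.547,0,0,0,0]'; python3 -m pendant '[0.33,0,0.22,0,-0.04,0,0,0.66,0,0.44,0,-0.08,0,0,0.81,0,0.547,0,-0.13,0,0,0.81,0,0.547,0,-0.13,0,0]'
python3 -c "
from h import *
go(510,231.2,170,83.6)"
```

```text
time_s: 31.28
eef_pos: [537.9, -204.1, 222.6]
ee_rot: [0.613, -0.613, -0.353, 0.351]
force: [-0.5, -0.5, -4.5]
grip_width: 0.302
time_s: 31.65
eef_pos: [527.5, -55.1, 223.6]
ee_rot: [0.613, -0.612, -0.354, 0.352]
force: [0.6, -0.1, -4.9]
grip_width: 0.295
time_s: 32.15
eef_pos: [517.0, 92.8, 224.4]
ee_rot: [0.528, -0.527, -0.472, 0.47]
force: [0.2, -0.4, -6.6]
grip_width: 0.292
k 0 t [0.9104 0.3646 0.1518] w [ 0.0005 -0.0006  0.0007]
k 180 t [0.9104 0.3646 0.1518] w [-1.100e-03  9.994e-01  9.000e-04]
q6 -1.5
```

```bash
python3 -m pendant '[0.4,0,0.07,0,0,0,0,0.8,0,0.14,0,0,0,0,0.91,0,0.152,0,0,0,0,0.91,0.2,0.152,0,0,0,0,0.91,0.4,0.152,0,0,0,0,0.91,0.45,0.152,0,0,0,0,0.91,0.45,0.152,0,0,0,0]'
python3 -c "
from h import *
go(510,231.2,103.8,83.6)"
```

```text
time_s: 33.02
eef_pos: [510.5, 230.5, 157.8]
ee_rot: [-0.528, 0.528, 0.472, -0.469]
force: [0.4, -0.5, -5.2]
grip_width: 0.302
k 0 t [0.0034 0.3598 0.0048] w [ 0.0007 -0.001   0.0007]
k 180 t [0.0034 0.3598 0.0048] w [-0.0011  0.999   0.0011]
q6 -1.24
```

```bash
python3 -m pendant '[0.003,0.12,0.004,0.0005,0,0.0005,0,0.003,0.2,0.004,0.0005,0,0.0005,0,0.003,0.26,0.004,0.0005,0,0.0005,0,0.003,0.3,0.004,0.0005,0,0.0005,0,0.003,0.33,0.004,0.0005,0,0.0005,0,0.003,0.35,0.004,0.0005,0,0.0005,0,0.003,0.36,0.004,0.0005,0,0.0005,0,0.003,0.362,0.004,0.0005,0,0.0005,0]'
```

```text
time_s: 34.02
eef_pos: [510.2, 231.1, 103.5]
ee_rot: [-0.528, 0.528, 0.471, -0.47]
force: [0.0, -0.3, -5.1]
grip_width: 0.298
```

It's almost on the floor (bottom about 7.3 mm), with no contact. I lower the last bit, release, retreat and take a final look.

```bash
python3 -m pendant '[0,0.006,0,0,0,0,0,0,0.006,0,0,0,0,0]'; python3 -m pendant '[0,0,0,0,0,0,0.5,0,0,0,0,0,0,0.5,0,0,0,0,0,0,0.5,0,-0.2,0,0,0,0,0.55,0,-0.5,0,0,0,0,0.55,0,-0.9,0,0,0,0,0.55]';python3 -m pendant '[0,0,0.4,0,0,0,0.55,0,0,0.8,0,0,0,0.55,0,0,1,0,0,0,0.55,0,0,1,0,0,0,0.55]'
python3 -c "
from h import *
print(sense()['eef_pos'])"
```

```text
time_s: 34.28
eef_pos: [510.3, 231.1, 103.2]
ee_rot: [-0.528, 0.528, 0.471, -0.47]
force: [-2.2, -2.1, 1.8]
grip_width: 0.297
time_s: 35.02
eef_pos: [509.7, 230.9, 238.9]
ee_rot: [0.528, -0.528, -0.47, 0.471]
force: [0.5, -0.5, -0.8]
grip_width: 0.554
time_s: 35.52
eef_pos: [359.4, 248.4, 239.4]
ee_rot: [0.528, -0.527, -0.471, 0.471]
force: [1.4, 0.0, 0.4]
grip_width: 0.546
[359.42910116 248.41703027 239.44899667]
```

```bash
python3 -c "
from fit import *
snap('top','top5');snap('scene','scene5')
def ov(f,ps):
  im=cv2.imread('pics/'+f+'.png');im=cv2.resize(im,None,fx=4,fy=4,interpolation=cv2.INTER_CUBIC)
  for P,x,y,a in ps:
    m=cv2.resize(sil(f,P,x,y,a,7,(420,560)),None,fx=4,fy=4)
    cs,_=cv2.findContours((m>.5).astype(np.uint8),0,2);cv2.drawContours(im,cs,-1,(0,0,255),1)
  return im
JAW=[prism(box(-30,30,-11,11),0,56)]
ps=[(SUP,527.4,308.8,-6.4),(SUP,606.8,299.8,-6.4),(PLA,510,231.2,0),(JAW,503.7,164.2,-6.4),(JAW,583.2,155.2,-6.4)]
b=ov('scene5',ps)[840:1360,1280:1900]; a=ov('top5',ps)[800:1180,340:860]
c=cv2.imread('pics/top5.png')[60:330,80:500]
o=np.zeros((600,800,3),np.uint8)
o[:300,:400]=cv2.resize(a,(400,300));o[:300,400:]=cv2.resize(b,(400,300));o[300:,:400]=cv2.resize(cv2.imread('pics/w14v.png'),(400,300));o[300:,400:]=cv2.resize(c,(400,300))
cv2.imwrite('pics/final.png',o)
x=fit('top5',PLA,(510,231,0),z=7,th=100) if 0 else None
"
```

```text
(no output)
```

View pics/final.png

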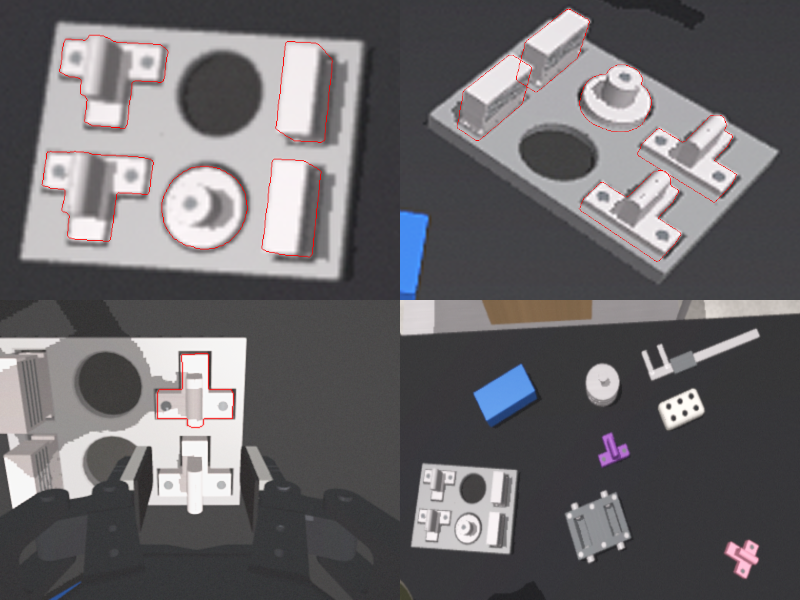

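All five parts are in their nests and the outlines agree. The head is empty and the bystanders and look-alikes are untouched. Handing in.

```bash
python3 -c "
from rig import finish_job
print(finish_job())"
```

```text
the job is handed in; nothing more can be done
None
```

The job is handed in at about 36 s of robot time. I pulled both jaw inserts straight up out of the grip head and set them in the two jaw nests. Both grey supports went into the T nests, and the one platen present went into the row-a round nest. The carton, weights, remote and the pink and purple look-alikes were not touched.

**Last checks:** In the final top view, outlines drawn for parts resting on the nest floor matched all five parts. The height at release was also right for each: undersides about 7 to 8 mm above the bench, against a 7 mm nest floor. The head was empty and I saw no knocked part.

**Checks that disagreed:**
- In the scene camera the outlines sat a few pixels off, all in the same direction, which fits the stated 2 mm calibration error.
- The first wrist fit of the platen was wrong because the lit bench was above my brightness threshold. A higher threshold fixed it before I grasped.
- An automatic wrist fit of the first support in its nest failed (almost no pixels passed its threshold), so I checked that one by eye.

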